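# Sort the bench things into drawer and tray

### The job

Tidy the things left at the front of the bench: pull the blue-fronted drawer right out to its stop and leave it open, lay both markers flat inside it, and stand the square white bottle upright on the floor of the green tray. Leave the tape roll, the forceps and the petri dish where they lie.

Things in the scene. Friction and masses are not known exactly. Their poses are not given: they have to be found in the camera images.
- unit: low grey drawer unit fixed on the bench, 175 deep (x) x 220 wide (y) x 68 mm high, one drawer with a blue front and a steel bar handle. Origin: centre of its underside; x points into the unit, so its drawer slides out along -x; z up.
- unit_drawer0 (a joint): slide of the drawer, m: 0 shut, 0.1136 fully out at its stop. It starts 0 to 0.02 out.
- unit_drawer0_handle (a point): middle of the drawer's handle bar (moves with the drawer): a level steel bar 11 mm thick, 110 mm long along the unit's y, 38 mm above the bench; 29 mm free between bar and drawer front. Axes as the unit's.
- drawer_floor (a point): centre of the drawer's inner floor (moves with the drawer), 22 mm above the bench; axes as the unit's. Inside, the drawer is 130 mm along x by 178 mm along y, its walls 24 mm high (rim 46 mm above the bench), its front 15 mm thick and up to 56 mm above the bench. Fully out, the inside is open to above from x = -65 to x = +42 mm; the rest stays under the unit's top.
- tray: green open tray fixed on the bench, 140 (x) x 150 (y) x 26 mm, walls 4 mm. Origin: centre of its underside; z up.
- tray_in (a point): centre of the tray's inner floor, 4 mm above the bench; axes as the tray's. The inside is 132 (x) x 142 mm (y), walls 22 mm above this floor.
- marker_black: felt marker, 13 x 135 x 13 mm, white barrel with a black cap end, lying loose on the bench. Origin: centre of its underside; y along its length, z up.
- marker_blue: felt marker, 13 x 135 x 13 mm, white barrel with a blue cap end, lying loose on the bench. Origin: centre of its underside; y along its length, z up.
- bottle: square white capped reagent bottle, 55 x 55 x 44 mm, standing loose; body 55 mm across the flats (x and y), cap 39 mm across from 34 to 44 mm height. Origin: centre of its underside; z up.
- tape_roll: bystander: tan tape roll lying flat, 61 mm across, 25 mm high, loose. Origin: centre of its underside.
- forceps: bystander: steel forceps, 17 x 118 x 8 mm, y along its length, loose. Origin: centre of its underside.
- petri: bystander: petri dish with brown-red filling, 61 mm across, 14 mm high, loose. Origin: centre of its underside.
Mind the look-alikes: they are no part of the job. Several things have the shape of the bottle; the one meant has the colours described above.

How it is judged:
By the outcome, as a careful person would: the job done as asked, in the order asked, and still so for the second after the job is handed in, with the robot touching nothing.
It also fails if it takes over 72 s, if anything falls off the work surface, if the arm or the gripper's body presses on something with over 40 N, if the wrist force passes 120 N, or if a joint passes its speed limit or range.

### The arm

A 6-joint arm with a two-finger parallel gripper is mounted at the origin on a cart in front of the work surface, level with it; the furniture and walls round the work are solid. World frame = base frame: x ahead of the robot, y to its left, z up, the work surface at z = 0. Lengths are in m, angles in rad, forces in N, time in s.
With the tool pointing down it reaches from about 0.35 to 0.775 m from the base axis. Payload 7.3 kg.
Tool frame: the origin (TCP) lies between the finger pads; the fingertips stand 25 mm ahead of it and the grasp point (between the pads) lies 6 mm ahead of it; y points along the fingers, z is the direction in which the jaws open and shut, and the axes are right-handed (so a half turn about y gives the same grasp; the last joint's range is limited). The gripper opens to 92 mm and grips with 3 to 60 N. Pads are 19 mm wide; open, the fingers measure 130 mm over their backs; the gripper's body (75 mm by 190 mm) begins 47 mm behind the grasp point.
Start: joints at [-1.383, 0.342, 1.524, -0, 1.275, -0.146], TCP at [0.172, -0.496, 0.252] pointing down, gripper open.
Joint ranges: [-2.53, 2.53], [-0.77, 2.02], [0.04, 2.7], [-1, 4.14], [0.28, 2.66], [-3.11, 3.11]. Speed limits (rad/s): [2.57, 2.57, 3.14, 3.14, 3.14, 3.14].

### API

Orientations are given as [roll, pitch, yaw] about the fixed x, y, z axes, in that order (R = Rz(yaw) Ry(pitch) Rx(roll)).
In Python, from cell import sensors, read_camera, hand_in gives the robot as it stands. The module is installed in compiled form; this text tells all that it offers.
- The arm moves only by the tool send_rows, never from a script. Its argument "motion" is a list that holds one entry, the list of rows, each a list of 4 numbers: the shift along the tool's x, y, z in m, then the turn about the tool's y in degrees. In form: [[[tx, ty, tz, twist], ...]]. A call has 1 to 8 rows; each row is the pose to reach, as a shift and turn from the pose measured when the call began, along the tool's axes at that moment; what a row does not reach only later rows make up. A row lasts 1/10 s, in which the tool goes at most 50 mm and 8.59 degrees, less where a joint would pass 70% of its speed; a pose out of reach is approached as far as the arm can. A call with a gripper value outside its range is refused whole. "gripper" is the opening, from 0 (shut) to 1 (fully open), set as the call begins (left out, the last holds). The fingers move at their own pace and stop on an object; "grip_force" is the grip in N (left out, the last holds). Time passes only in rows, so rows that repeat a pose let the fingers close. It gives the time, the measured TCP pose, the force and the opening at its end, in the units of the state.
- sensors.observe(): the state, without advancing time (a new reading comes with each control period).
- read_camera(name): name is "side" or "top"; returns a dict with "frame" (400x640x3 uint8, red, green, blue), "fx", "fy", "cx", "cy" (pixels), "distortion" ([k1, k2, p1, p2, k3] as OpenCV has them; the pictures are not rectified), "extrinsics" (4x4, takes a point from world to camera coordinates). Camera axes: x right, y up, looking along -z (the intrinsics and any distortion apply to the point x, -y, -z); pixel columns grow to the right and rows downward; lengths in m; the calibration is good to about 2 mm. A picture is of the moment at which its call begins. There is no depth.
- hand_in(): hands the job in, once; it reports no verdict.
The state is a dict: "time": time; "qpos": joint angles; "qvel": joint speeds; "joint_efforts": joint torques, N m; "tool_pos": TCP position; "tool_rot": TCP orientation; "contact_force": force on the tool from outside, world axes, zero at the start; "torque": the same for the moment, N m; "opening": finger opening in m.
Only numpy, scipy, OpenCV 4.12 (cv2) and the standard library are available. Lean on these libraries where they do the work, as an engineer would, in place of code of your own. Each camera call takes 0.05 s, during which the arm holds its last target.

## Working session

There is one attempt and no reset: what is moved stays moved. The work goes in short steps, Python scripts to look and compute and a tool call to move; the robot and the scene stay as the last step left them, time stands still between calls to the robot, and variables do not carry over. Pictures are saved under pics/ and viewed, and the job is handed in when it is done.

Besides the shell and the picture viewer there is one more tool, called after ">>>" in YAML: its name, and indented under it one key for each argument. send_rows: Moves the arm, as the interface text tells. Its arguments: {"type":"object","properties":{"motion":{"type":"array"},"gripper":{"type":"number"},"grip_force":{"type":"number"}},"required":["motion"]}

```bash
mkdir -p pics; python3 - <<'E'
from cell import sensors, read_camera
import cv2,numpy as np
for n in("side","top"):
    c=read_camera(n); cv2.imwrite(f"pics/{n}0.png",c["frame"][:,:,::-1])
    print(n,c["fx"],c["fy"],c["cx"],c["cy"],c["distortion"]); print(np.round(c["extrinsics"],4))
print(sensors.observe())
E
```

```text
side 451.18682482264745 451.18682482264745 317.64405896208564 201.57309352685812 [0.03452215 0.         0.         0.         0.        ]
[[ 0.9642 -0.2639 -0.0246 -0.4794]
 [ 0.1296  0.3888  0.9122 -0.1762]
 [-0.2312 -0.8827  0.4091 -1.27  ]
 [ 0.      0.      0.      1.    ]]
top 456.06859129896526 456.06859129896526 324.173392924994 205.50660971000423 [-0.07214354  0.          0.          0.          0.        ]
[[-0.0251 -0.9996 -0.0145  0.1198]
 [ 0.9831 -0.0273  0.1807 -0.5314]
 [-0.1811 -0.0097  0.9834 -1.3908]
 [ 0.      0.      0.      1.    ]]
{'time': 0.1, 'qpos': array([-1.38301718e+00,  3.42691508e-01,  1.52492208e+00,  2.07640690e-05,
        1.27541498e+00, -1.45960563e-01]), 'qvel': array([-0.00020194, -0.00257503, -0.00389492,  0.00071711, -0.00040629,
       -0.00147281]), 'joint_efforts': array([ 1.94572960e-03, -4.32005703e+01, -2.44694549e+01,  7.19447667e-02,
        5.26295300e-02, -3.39239284e-05]), 'tool_pos': array([ 0.17196232, -0.49568692,  0.25109427]), 'tool_rot': array([-1.57221408e+00,  2.28488049e-04, -2.80785917e+00]), 'contact_force': array([-1.0394041 ,  0.47564984, -1.01018186]), 'torque': array([-0.03620666,  0.0035317 ,  0.03008488]), 'opening': 0.09189254738987916}
```

```bash
ls -la
```

```text
total 12
drwxr-xr-x  3 agent agent 4096 Dec  5 22:49 .
drwxr-xr-x 23 root  root  4096 Dec  5 22:49 ..
drwxr-xr-x  2 agent agent 4096 Dec  5 22:50 pics
```

View pics/side0.png

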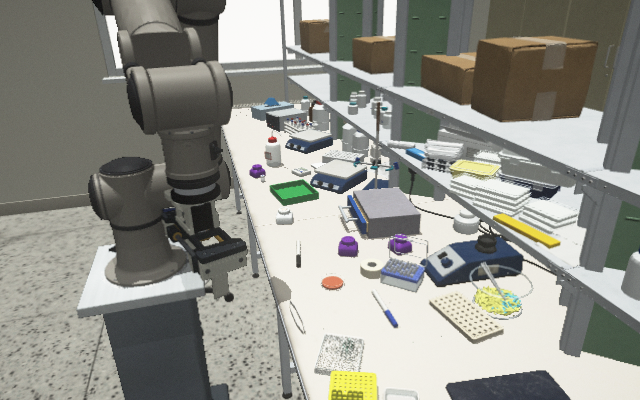

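View pics/top0.png

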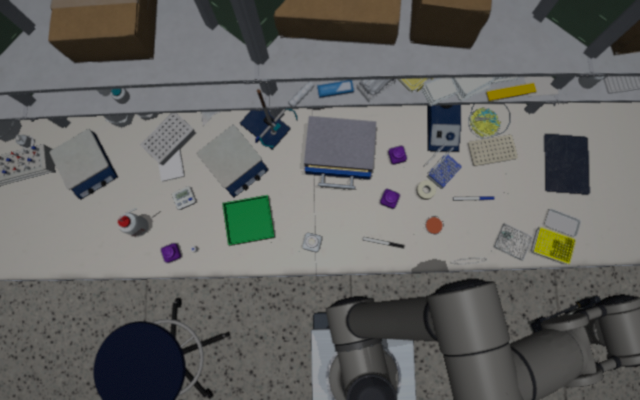

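The top view shows these things:
- Unit at (340,147), with its handle at (337,183).
- Tray at (249,220).
- Black marker at (383,242) and blue marker at (473,198).
- Bottle-shaped candidates: white at (312,242), and purple at (390,198), (398,155) and (171,252). Only the one at (312,242) is white, so that is the bottle.

I'll confirm it in an enlarged crop.

```bash
cat > h.py <<'E'
import numpy as np,cv2
from cell import sensors, read_camera
def ray(c,uv):
    K=np.array([[c["fx"],0,c["cx"]],[0,c["fy"],c["cy"]],[0,0,1]])
    p=cv2.undistortPoints(np.array([[uv]],float),K,np.array(c["distortion"]))[0,0]
    E=np.array(c["extrinsics"]);R=E[:3,:3];t=E[:3,3]
    d=R.T@np.array([p[0],-p[1],-1]); return -R.T@t,d/np.linalg.norm(d)
def onz(c,uv,z):
    o,d=ray(c,uv); return o+d*(z-o[2])/d[2]
def tri(c1,u1,c2,u2):
    o1,d1=ray(c1,u1);o2,d2=ray(c2,u2)
    s=np.linalg.lstsq(np.stack([d1,-d2],1),o2-o1,rcond=None)[0]
    a=o1+s[0]*d1;b=o2+s[1]*d2
    return (a+b)/2,np.linalg.norm(a-b)
def proj(c,P):
    K=np.array([[c["fx"],0,c["cx"]],[0,c["fy"],c["cy"]],[0,0,1]])
    E=np.array(c["extrinsics"]);q=E[:3,:3]@np.array(P,float)+E[:3,3]
    q=np.array([q[0],-q[1],-q[2]])
    return cv2.projectPoints(q.reshape(1,1,3),np.zeros(3),np.zeros(3),K,np.array(c["distortion"]))[0][0,0]
def crop(c,x0,y0,w,h,s,f):
    cv2.imwrite(f,cv2.resize(c["frame"][y0:y0+h,x0:x0+w,::-1],None,fx=s,fy=s,interpolation=cv2.INTER_CUBIC))
E
python3 - <<'E'
from h import *
t=read_camera("top");s=read_camera("side")
crop(t,200,110,200,150,4,"pics/tc.png")
crop(t,360,130,160,120,5,"pics/tc2.png")
crop(s,240,160,200,150,4,"pics/sc.png")
crop(s,265,230,160,120,5,"pics/sc2.png")
E
```

```text
(no output)
```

View pics/tc.png

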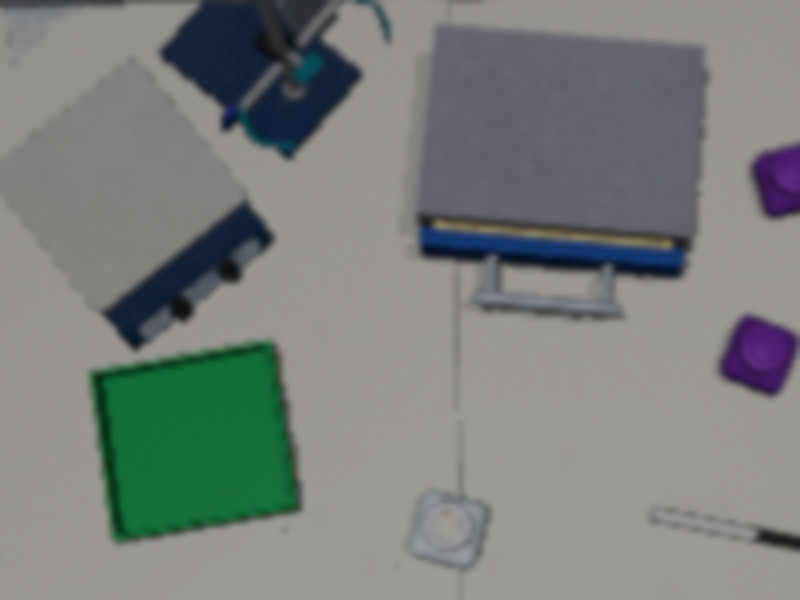

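View pics/sc.png

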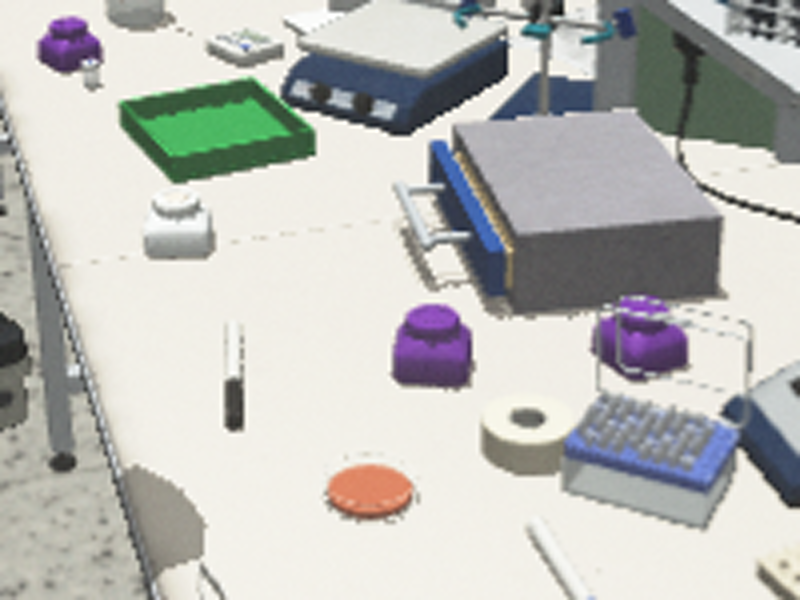

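View pics/tc2.png

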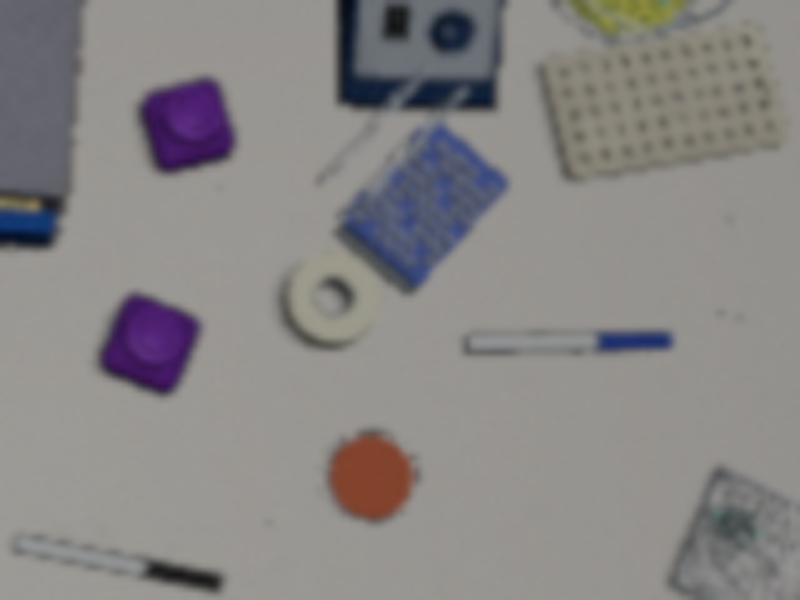

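View pics/sc2.png

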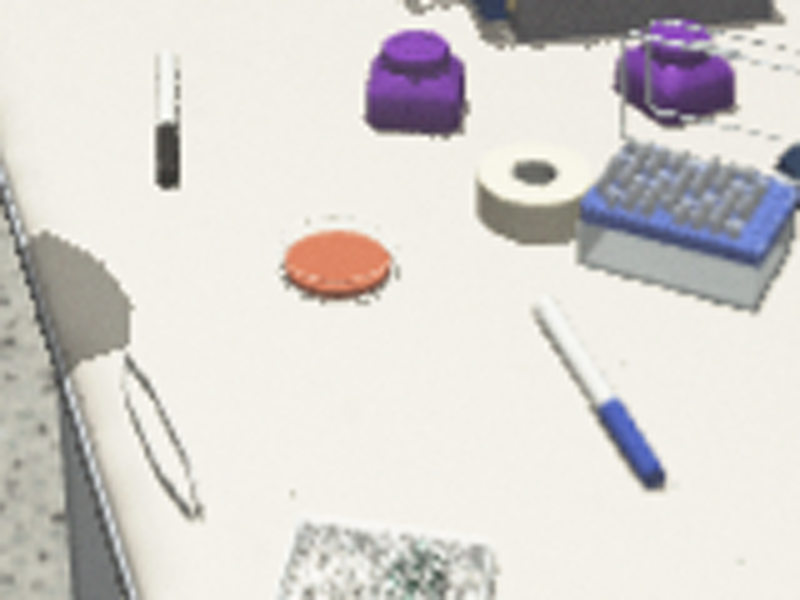

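The crop confirms it: the only white, square, capped body is at top (312,242) and side about (284,215). The other three are purple. Next I'll triangulate everything.

```bash
cat > m.py <<'E'
from h import *
t=read_camera("top");s=read_camera("side")
def T(x,y):return ((x+.5)/4-.5+200,(y+.5)/4-.5+110)
def T2(x,y):return ((x+.5)/5-.5+360,(y+.5)/5-.5+130)
def S(x,y):return ((x+.5)/4-.5+240,(y+.5)/4-.5+160)
def S2(x,y):return ((x+.5)/5-.5+265,(y+.5)/5-.5+230)
for n,a,b in [("handleL",T(478,300),S(402,186)),("handleR",T(619,313),S(430,243)),
 ("cap",T(448,526),S(178,200)),
 ("tray far-left rim",T(93,373),S(252,81)),("tray rim A",T(273,344),S(315,144)),("tray rim B",T(299,509),S(180,177)),("tray rim C",T(118,541),S(122,103)),
 ("black white end",T2(15,542),S2(167,54)),("black cap end",T2(220,581),S2(168,182)),
 ("blue white end",T2(467,343),S2(545,303)),("blue cap end",T2(671,340),S2(654,478)),
 ("unit top FL",T(420,215),S(455,124)),("unit top FR",T(692,238),S(513,219)),("unit top BR",T(704,47),S(719,216)),("unit top BL",T(437,26),S(637,112)),
 ("front topL",T(422,228),S(435,143)),("front topR",T(686,250),S(500,250))]:
    p,e=tri(t,a,s,b); print(n,p.round(4),"gap",round(e,4))
# masks: markers/bottle by colour on known planes
def mk(c,box,lo,hi):
    x0,y0,w,h=box; hs=cv2.cvtColor(c["frame"][y0:y0+h,x0:x0+w],cv2.COLOR_RGB2HSV)
    m=cv2.inRange(hs,lo,hi); cs,_=cv2.findContours(m,cv2.RETR_EXTERNAL,cv2.CHAIN_APPROX_NONE)
    k=max(cs,key=cv2.contourArea); return m,k.reshape(-1,2)+[x0,y0]
m,k=mk(t,(200,180,100,80),(50,80,30),(80,255,255))
P=np.array([onz(t,q,.026)[:2] for q in k]);r=cv2.minAreaRect((P*1000).astype(np.float32));print("tray rect z=.026",r)
m,k=mk(t,(360,230,60,25),(0,0,0),(180,255,70))
P=np.array([onz(t,q,.010)[:2] for q in k]);print("black cap",cv2.minAreaRect((P*1000).astype(np.float32)))
m,k=mk(t,(450,190,50,16),(105,90,40),(130,255,255))
P=np.array([onz(t,q,.010)[:2] for q in k]);print("blue cap",cv2.minAreaRect((P*1000).astype(np.float32)))
for n,q in [("bl w",T2(15,542)),("bl c",T2(220,581)),("bu w",T2(467,343)),("bu c",T2(671,340))]: print(n,onz(t,q,.008).round(4))
for q in [(432,490),(490,500),(472,568),(409,553)]: print("bottle corner z.03",onz(t,T(*q),.03).round(4))
print("cap z.044",onz(t,T(448,526),.044).round(4))
E
python3 m.py
```

```text
handleL [0.6067 0.1199 0.0388] gap 0.0036
handleR [0.5926 0.0073 0.0415] gap 0.0044
cap [0.424  0.1479 0.0408] gap 0.001
tray far-left rim [0.5562 0.4342 0.0227] gap 0.0016
tray rim A [0.5793 0.2889 0.0116] gap 0.0001
tray rim B [0.4465 0.2689 0.0057] gap 0.0047
tray rim C [0.4212 0.4113 0.0255] gap 0.0027
black white end [ 0.4324 -0.0143  0.0102] gap 0.0001
black cap end [ 0.4034 -0.145   0.0049] gap 0.0016
blue white end [ 0.5545 -0.3149  0.0085] gap 0.0002
blue cap end [ 0.5524 -0.4499  0.0081] gap 0.0009
unit top FL [0.6693 0.1639 0.0689] gap 0.002
unit top FR [ 0.6403 -0.0493  0.0814] gap 0.0005
unit top BR [ 0.8011 -0.0672  0.0685] gap 0.0025
unit top BL [0.8297 0.1474 0.0649] gap 0.0029
front topL [0.6571 0.1643 0.0544] gap 0.0089
front topR [ 0.6346 -0.046   0.0558] gap 0.0049
tray rect z=.026 ((499.6085205078125, 351.70751953125), (139.5398406982422, 149.96624755859375), 8.56628704071045)
black cap ((407.6215515136719, -121.54981994628906), (42.45323944091797, 8.199682235717773), 77.00180053710938)
blue cap ((551.7855834960938, -424.9983825683594), (43.507137298583984, 6.667437553405762), 88.4483413696289)
bl w [ 0.4326 -0.0144  0.008 ]
bl c [ 0.4039 -0.1446  0.008 ]
bu w [ 0.5545 -0.315   0.008 ]
bu c [ 0.5528 -0.45    0.008 ]
bottle corner z.03 [0.4536 0.1605 0.03  ]
bottle corner z.03 [0.4444 0.1147 0.03  ]
bottle corner z.03 [0.3911 0.1302 0.03  ]
bottle corner z.03 [0.4041 0.1795 0.03  ]
cap z.044 [0.4232 0.1478 0.044 ]
```

```bash
cat > go.py <<'E'
import sys,numpy as np
from cell import sensors
def st(p=True):
    o=sensors.observe();P=o["tool_pos"];r=o["tool_rot"]
    if p: print("t",round(o["time"],2),"P",P.round(4),"rpy",np.degrees(r).round(2),"F",o["contact_force"].round(1),"op",round(o["opening"],4),"q",o["qpos"].round(2))
    return o
def rel(x,y,z,yaw):
    o=st();from scipy.spatial.transform import Rotation as R
    M=R.from_euler("xyz",o["tool_rot"]).as_matrix()
    d=M.T@(np.array([x,y,z])-o["tool_pos"])
    tw=-(yaw-np.degrees(o["tool_rot"][2])); tw=(tw+180)%360-180
    print("rel",d.round(4),"twist",round(tw,1),"dist",round(np.linalg.norm(d),3))
if __name__=="__main__": rel(*map(float,sys.argv[1:5]))
E
python3 go.py .5995 .0635 .2 -97.1
```

```text
t 0.3 P [ 0.172  -0.4959  0.2515] rpy [ -90.02    0.   -160.87] F [-0.2 -0.4 -0.1] op 0.0919 q [-1.38  0.34  1.52 -0.    1.28 -0.15]
rel [-0.5872  0.0517 -0.3884] twist -63.8 dist 0.706
```

>>> send_rows:
  motion:
    - [[-0.04,0.0,-0.026,-8],[-0.08,0.005,-0.053,-16],[-0.12,0.01,-0.08,-24],[-0.16,0.015,-0.106,-32],[-0.2,0.02,-0.132,-40],[-0.24,0.025,-0.16,-48],[-0.28,0.03,-0.185,-56],[-0.32,0.035,-0.21,-63.8]]
  gripper: 0.25

```text
time: 1.1
tool_pos: [0.4065, -0.1909, 0.2167]
tool_rot: [-1.57, 0.0, -1.689]
contact_force: [0.7, -0.4, 0.0]
opening: 0.0327
```

```bash
python3 go.py .5995 .0635 .2 -97.1
```

```text
t 1.1 P [ 0.4065 -0.1909  0.2167] rpy [-89.97   0.   -96.75] F [ 0.7 -0.4  0. ] op 0.0327 q [-0.61  0.24  1.78  0.    1.13 -0.49]
rel [-0.2754  0.0168  0.1618] twist 0.3 dist 0.32
```

>>> send_rows:
  motion:
    - [[-0.04,0.003,0.023,0.3],[-0.08,0.006,0.047,0.3],[-0.12,0.009,0.07,0.3],[-0.16,0.012,0.094,0.3],[-0.2,0.015,0.117,0.3],[-0.24,0.017,0.141,0.3],[-0.2754,0.017,0.1618,0.3],[-0.2754,0.017,0.1618,0.3]]

```text
time: 1.9
tool_pos: [0.6015, 0.0677, 0.199]
tool_rot: [-1.569, 0.001, -1.69]
contact_force: [0.8, -1.2, 0.1]
opening: 0.0232
```

```bash
python3 go.py .5995 .0635 .044 -97.1;  python3 - <<'E'
from h import *
for n in("top","side"):
    c=read_camera(n); crop(c,*((270,130,130,100) if n=="top" else (290,150,130,100)),6,f"pics/{n}1.png")
    print(n,proj(c,(.5995,.0635,.039)))
E
```

```text
t 1.9 P [0.6015 0.0677 0.199 ] rpy [-8.992e+01  8.000e-02 -9.681e+01] F [ 0.8 -1.2  0.1] op 0.0232 q [-0.02  0.53  1.37  0.    1.24  0.1 ]
rel [ 0.0046  0.155  -0.0017] twist 0.3 dist 0.155
top [336.86440218 185.74950919]
side [342.85585123 213.49270168]
```

View pics/side1.png

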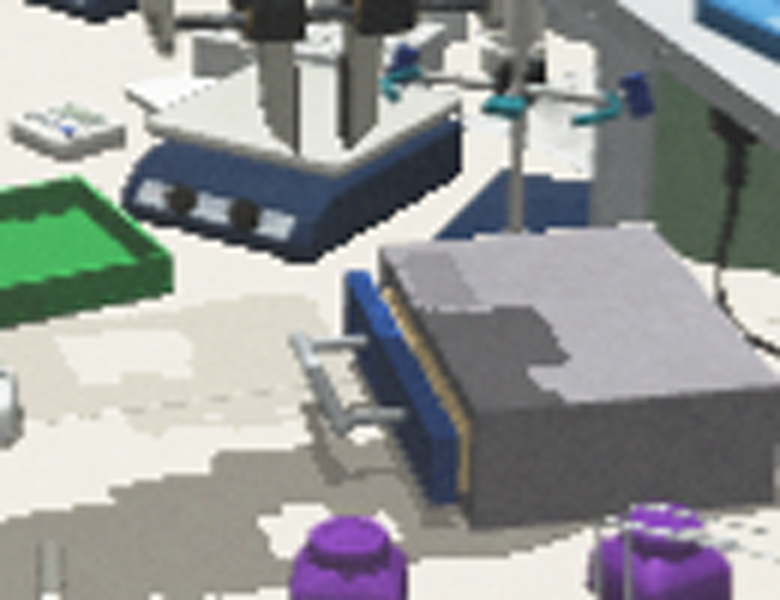

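>>> send_rows:
  motion:
    - [[0.004,0.03,-0.002,0.3],[0.004,0.06,-0.003,0.3],[0.004,0.09,-0.003,0.3],[0.004,0.12,-0.003,0.3],[0.004,0.124,-0.003,0.3]]

```text
time: 2.5
tool_pos: [0.593, 0.0594, 0.0718]
tool_rot: [-1.579, -0.001, -1.699]
contact_force: [0.6, -0.1, 0.9]
opening: 0.0231
```

```bash
python3 go.py .599 .0635 .044 -97.1;  python3 - <<'E'
from h import *
for n in("top","side"):
    c=read_camera(n); crop(c,*((270,130,130,100) if n=="top" else (290,150,130,100)),6,f"pics/{n}2.png")
    print(n,proj(c,(.5995,.0635,.039)))
E
```

```text
t 2.5 P [0.593  0.0594 0.0718] rpy [-9.045e+01 -8.000e-02 -9.733e+01] F [ 0.6 -0.1  0.9] op 0.0231 q [-0.03  0.66  1.53 -0.    0.96  0.1 ]
rel [-0.0049  0.0278  0.0056] twist -0.2 dist 0.029
top [336.86440218 185.74950919]
side [342.85585123 213.49270168]
```

View pics/side2.png

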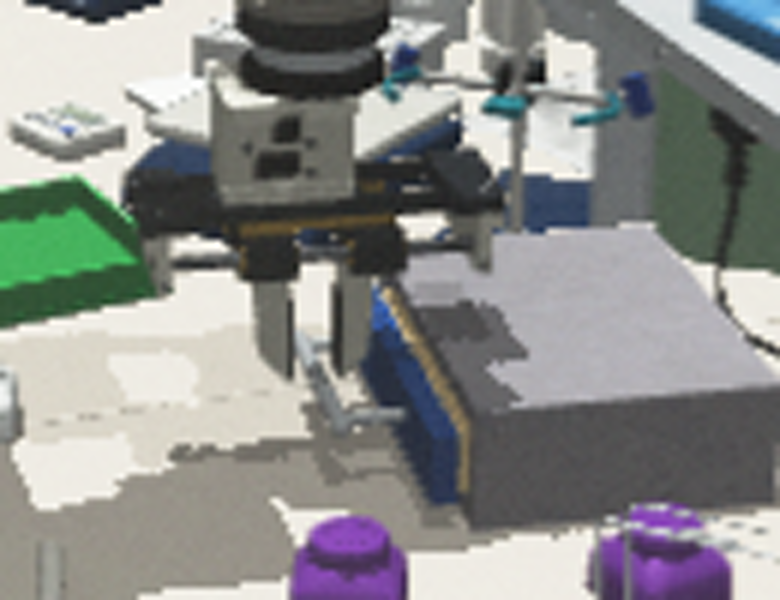

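The side crop shows the fingers astride the bar: left finger at about (275,340), right finger at (350,320), bar between. The tool has drifted about 6 mm in x, so I'll correct that and settle before going down.

>>> send_rows:
  motion:
    - [[-0.005,0.0,0.0055,-0.2],[-0.005,0.0,0.0055,-0.2],[-0.005,0.0,0.0055,-0.2]]

```text
time: 2.9
tool_pos: [0.6023, 0.064, 0.0764]
tool_rot: [-1.571, -0.0, -1.695]
contact_force: [0.3, 0.3, 0.4]
opening: 0.0226
```

```bash
python3 go.py .599 .0635 .044 -97.1
```

```text
t 2.9 P [0.6023 0.064  0.0764] rpy [-8.998e+01 -2.000e-02 -9.710e+01] F [0.3 0.3 0.4] op 0.0226 q [-0.02  0.67  1.5  -0.    0.97  0.1 ]
rel [ 0.0009  0.0324 -0.0032] twist 0.0 dist 0.033
```

>>> send_rows:
  motion:
    - [[0.001,0.0,-0.0032,0],[0.001,0.01,-0.0032,0],[0.001,0.02,-0.0032,0],[0.001,0.028,-0.0032,0],[0.001,0.0324,-0.0032,0],[0.001,0.0324,-0.0032,0]]

```text
time: 3.5
tool_pos: [0.5984, 0.0634, 0.0427]
tool_rot: [-1.573, -0.001, -1.695]
contact_force: [0.2, -0.3, 0.2]
opening: 0.023
```

>>> send_rows:
  motion:
    - [[0,0,0,0],[0,0,0,0],[0,0,0,0],[0,0,0,0]]
  gripper: 0.05
  grip_force: 25

```text
time: 3.9
tool_pos: [0.5986, 0.0634, 0.0429]
tool_rot: [-1.572, -0.001, -1.695]
contact_force: [1.6, 0.0, -1.8]
opening: 0.0099
```

```bash
python3 go.py .599 .0635 .044 -97.1
```

```text
t 3.9 P [0.5986 0.0634 0.0429] rpy [-9.007e+01 -3.000e-02 -9.710e+01] F [ 1.6  0.  -1.8] op 0.0099 q [-0.02  0.71  1.53 -0.    0.9   0.1 ]
rel [-0.0001 -0.0011  0.0004] twist 0.0 dist 0.001
```

>>> send_rows:
  motion:
    - [[0,0,-0.01,0],[0,0,-0.025,0],[0,0,-0.04,0],[0,0,-0.055,0],[0,0,-0.07,0],[0,0,-0.08,0],[0,0,-0.09,0],[0,0,-0.09,0]]

```text
time: 4.7
tool_pos: [0.5072, 0.0743, 0.0429]
tool_rot: [-1.575, -0.002, -1.694]
contact_force: [-1.3, -4.8, -3.7]
opening: 0.0101
```

>>> send_rows:
  motion:
    - [[0,0,-0.005,0],[0,0,-0.01,0],[0,0,-0.015,0],[0,0,-0.017,0]]

```text
time: 5.1
tool_pos: [0.494, 0.0758, 0.0431]
tool_rot: [-1.565, -0.001, -1.694]
contact_force: [19.2, -6.8, -22.8]
opening: 0.0102
```

>>> send_rows:
  motion:
    - [[0,0,-0.003,0],[0,0,-0.004,0],[0,0,-0.004,0]]

```text
time: 5.4
tool_pos: [0.494, 0.0758, 0.0431]
tool_rot: [-1.556, -0.0, -1.694]
contact_force: [14.8, -4.1, -18.9]
opening: 0.0098
```

```bash
python3 go.py .599 .0635 .044 -97.1;  python3 - <<'E'
from h import *
for n in("top","side"):
    c=read_camera(n); crop(c,*((270,110,130,100) if n=="top" else (290,150,130,100)),6,f"pics/{n}3.png")
E
```

```text
t 5.4 P [0.494  0.0758 0.0431] rpy [-8.917e+01 -3.000e-02 -9.708e+01] F [ 14.8  -4.1 -18.9] op 0.0098 q [ 0.    0.57  1.85 -0.    0.71  0.13]
rel [-0.0007  0.0006  0.1058] twist 0.0 dist 0.106
```

View pics/side3.png

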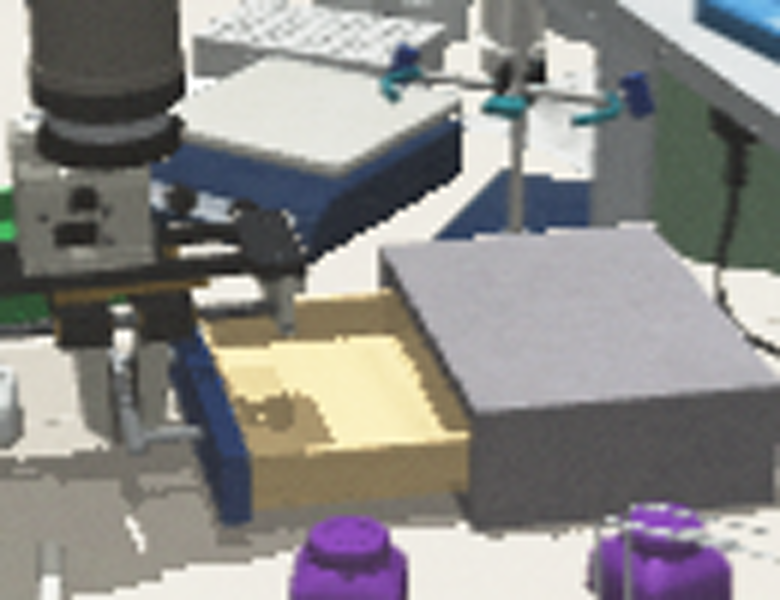

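The drawer moved 105 mm and then held at x=0.494 under about 20 N, so it is at its stop. The side crop shows the tan interior fully exposed. Now I'll release and rise.

>>> send_rows:
  motion:
    - [[0,0,0,0],[0,0,0,0],[0,0,0,0]]
  gripper: 0.24

```text
time: 5.8
tool_pos: [0.4936, 0.0762, 0.0433]
tool_rot: [-1.557, -0.0, -1.694]
contact_force: [-0.4, -0.1, 0.5]
opening: 0.0218
```

```bash
python3 go.py .494 .0758 .1 -97.1
```

```text
t 5.8 P [0.4936 0.0762 0.0433] rpy [-8.920e+01 -1.000e-02 -9.708e+01] F [-0.4 -0.1  0.5] op 0.0218 q [ 0.    0.57  1.85 -0.    0.72  0.13]
rel [ 0.0003 -0.0567  0.0013] twist 0.0 dist 0.057
```

>>> send_rows:
  motion:
    - [[0,-0.02,0.0005,0],[0,-0.05,0.001,0],[0,-0.09,0.001,0],[0,-0.09,0.001,0],[0,-0.09,0.001,0]]

```text
time: 6.3
tool_pos: [0.4933, 0.0765, 0.1342]
tool_rot: [-1.555, 0.0, -1.694]
contact_force: [0.7, 0.2, -0.2]
opening: 0.0224
```

```bash
python3 go.py .4183 -.0795 .09 -102.4
```

```text
t 6.3 P [0.4933 0.0765 0.1342] rpy [-8.908e+01  2.000e-02 -9.707e+01] F [ 0.7  0.2 -0.2] op 0.0224 q [ 0.    0.42  1.77 -0.    0.94  0.13]
rel [ 0.1641  0.0433 -0.056 ] twist 5.3 dist 0.179
```

>>> send_rows:
  motion:
    - [[0.04,0.005,-0.014,2],[0.08,0.015,-0.028,5.3],[0.12,0.03,-0.042,5.3],[0.164,0.043,-0.056,5.3],[0.164,0.043,-0.056,5.3],[0.164,0.043,-0.056,5.3]]
  gripper: 0.5

```text
time: 6.9
tool_pos: [0.4171, -0.0799, 0.0892]
tool_rot: [-1.558, 0.002, -1.79]
contact_force: [-0.9, 0.4, -0.6]
opening: 0.0456
```

```bash
python3 go.py .4183 -.0795 .028 -102.4;  python3 - <<'E'
from h import *
c=read_camera("side"); crop(c,250,200,130,100,6,"pics/side4.png")
c=read_camera("top"); crop(c,330,200,130,100,6,"pics/top4.png")
E
```

```text
t 6.9 P [ 0.4171 -0.0799  0.0892] rpy [ -89.26    0.14 -102.54] F [-0.9  0.4 -0.6] op 0.0456 q [-0.37  0.38  2.01  0.01  0.74 -0.16]
rel [-0.0005  0.0612  0.0003] twist -0.1 dist 0.061
```

View pics/side4.png

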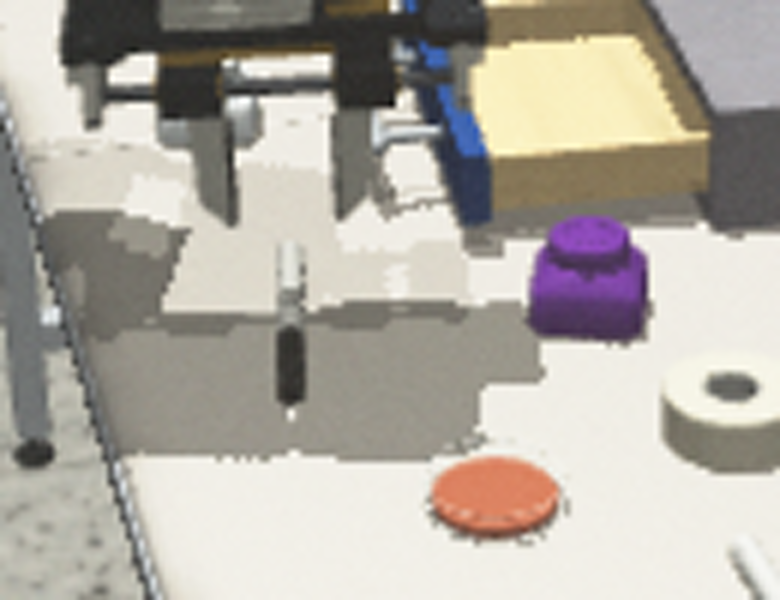

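The crop shows the fingers straddling the marker, tips at about (235,220) and (345,215), with the marker at (290,320) directly below. I'll go down and close.

>>> send_rows:
  motion:
    - [[0,0.02,0.0003,0],[0,0.04,0.0003,0],[0,0.055,0.0003,0],[0,0.061,0.0003,0],[0,0.061,0.0003,0],[0,0.061,0.0003,0]]

```text
time: 7.6
tool_pos: [0.42, -0.0784, 0.0294]
tool_rot: [-1.555, 0.002, -1.785]
contact_force: [-0.8, 0.4, 0.1]
opening: 0.0458
```

>>> send_rows:
  motion:
    - [[0,0,0,0],[0,0,0,0],[0,0,0,0],[0,0,0,0],[0,0,0,0]]
  gripper: 0.05
  grip_force: 20

```text
time: 8.1
tool_pos: [0.42, -0.0785, 0.0295]
tool_rot: [-1.555, 0.002, -1.785]
contact_force: [0.1, -0.5, 2.8]
opening: 0.0125
```

>>> send_rows:
  motion:
    - [[0,-0.02,0,0],[0,-0.05,0,0],[0,-0.09,0,0],[0,-0.09,0,0],[0,-0.09,0,0]]

```text
time: 8.6
tool_pos: [0.4189, -0.0785, 0.1201]
tool_rot: [-1.553, 0.002, -1.785]
contact_force: [-0.2, 0.1, -0.2]
opening: 0.0123
```

```bash
python3 go.py .6165 .0605 .12 -97.1;  python3 - <<'E'
from h import *
c=read_camera("side"); crop(c,240,150,130,100,6,"pics/side5.png")
E
```

```text
t 8.6 P [ 0.4189 -0.0785  0.1201] rpy [-8.8960e+01  1.0000e-01 -1.0228e+02] F [-0.2  0.1 -0.2] op 0.0123 q [-0.37  0.33  1.98  0.01  0.82 -0.16]
rel [-0.1779  0.0034  0.1635] twist -5.2 dist 0.242
```

View pics/side5.png

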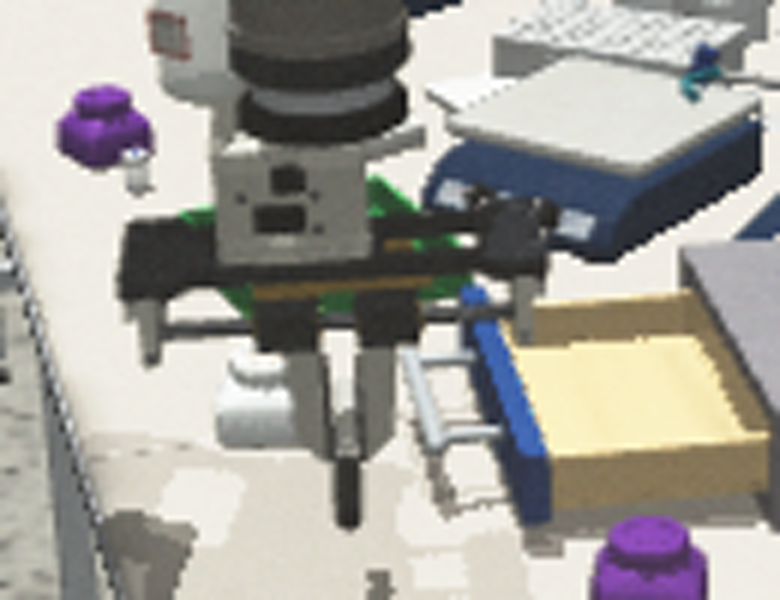

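```bash
python3 - <<'E'
from h import *
c=read_camera("top"); crop(c,270,120,130,100,6,"pics/top5.png")
hs=cv2.cvtColor(c["frame"][120:230,280:400],cv2.COLOR_RGB2HSV)
ey=np.array([.1236,.992]);ex=np.array([.992,-.1236]);H=np.array([.494,.0758])
for n,P in [("floor c",(*(H+.1145*ex),.022)),("A",(*(H+.1235*ex),.03)),("frontL",(*(H+.0345*ex+.105*ey),.056)),("unit edge c",(*(H+.1565*ex),.068))]:
    print(n,np.round(P,4),((proj(c,P)-[270,120]+.5)*6-.5).round(0))
E
```

```text
floor c [0.6076 0.0616 0.022 ] [406. 389.]
A [0.6165 0.0605 0.03  ] [408. 370.]
frontL [0.5412 0.1757 0.056 ] [194. 504.]
unit edge c [0.6492 0.0565 0.068 ] [415. 292.]
```

View pics/top5.png

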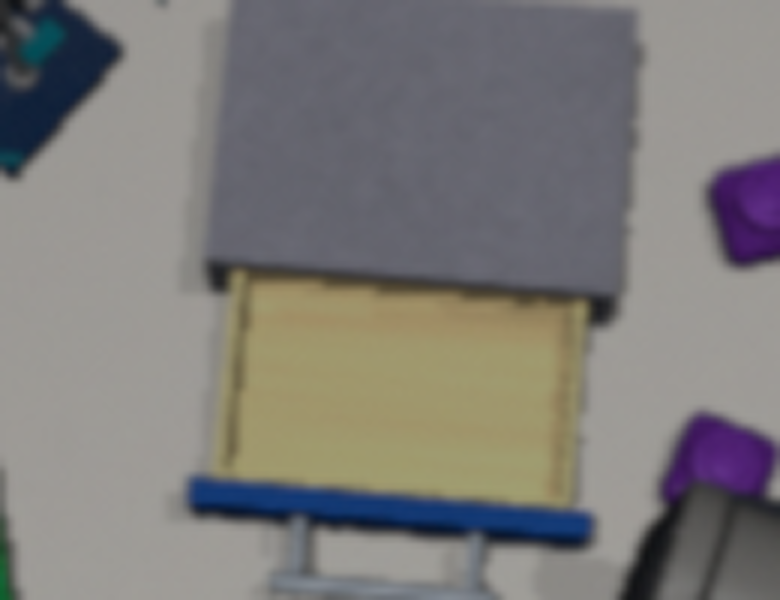

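>>> send_rows:
  motion:
    - [[-0.03,0.0,0.027,-2],[-0.06,0.0,0.055,-5.2],[-0.09,0.001,0.082,-5.2],[-0.12,0.002,0.11,-5.2],[-0.15,0.003,0.137,-5.2],[-0.178,0.0034,0.1635,-5.2],[-0.178,0.0034,0.1635,-5.2],[-0.178,0.0034,0.1635,-5.2]]

```text
time: 9.5
tool_pos: [0.6146, 0.0613, 0.1157]
tool_rot: [-1.56, 0.0, -1.693]
contact_force: [-0.8, -0.4, 0.1]
opening: 0.0121
```

```bash
python3 go.py .6165 .0605 .053 -97.1;  python3 - <<'E'
from h import *
c=read_camera("side"); crop(c,300,150,130,100,6,"pics/side6.png")
E
```

```text
t 9.5 P [0.6146 0.0613 0.1157] rpy [-8.941e+01  2.000e-02 -9.702e+01] F [-0.8 -0.4  0.1] op 0.0121 q [-0.02  0.63  1.44 -0.    1.06  0.1 ]
rel [0.0006 0.0627 0.0014] twist 0.1 dist 0.063
```

View pics/side6.png

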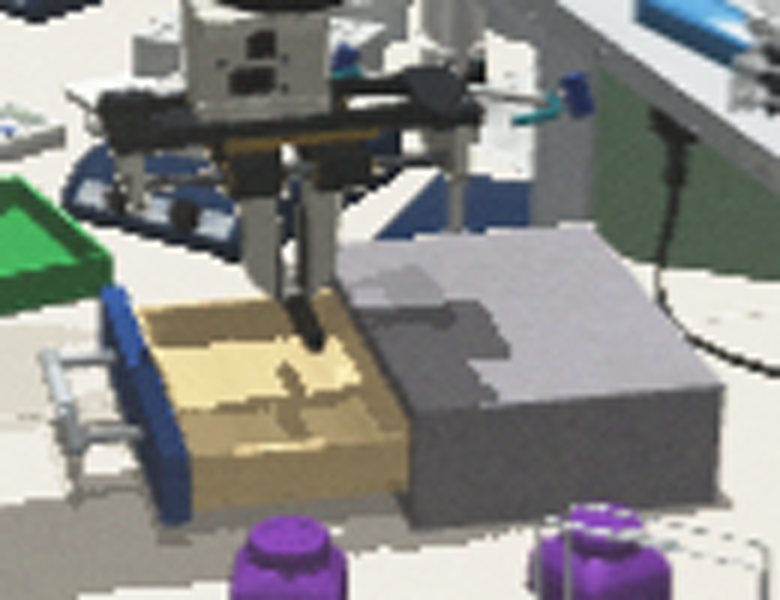

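>>> send_rows:
  motion:
    - [[0.0006,0.02,0.001,0],[0.0006,0.04,0.001,0],[0.0006,0.055,0.001,0],[0.0006,0.0625,0.001,0],[0.0006,0.0625,0.001,0],[0.0006,0.0625,0.001,0]]

```text
time: 10.15
tool_pos: [0.6159, 0.0598, 0.0542]
tool_rot: [-1.56, 0.0, -1.694]
contact_force: [0.2, -0.1, 0.4]
opening: 0.0121
```

```bash
python3 go.py .6165 .0605 .052 -97.1
```

```text
t 10.15 P [0.6159 0.0598 0.0542] rpy [-8.936e+01  2.000e-02 -9.709e+01] F [ 0.2 -0.1  0.4] op 0.0121 q [-0.03  0.71  1.48 -0.    0.94  0.1 ]
rel [-0.0008  0.0022  0.0004] twist 0.0 dist 0.002
```

>>> send_rows:
  motion:
    - [[0,0.001,0,0],[0,0.002,0,0],[0,0.002,0,0]]

```text
time: 10.45
tool_pos: [0.6161, 0.0598, 0.0525]
tool_rot: [-1.559, 0.0, -1.694]
contact_force: [-0.0, -0.6, -0.7]
opening: 0.0122
```

>>> send_rows:
  motion:
    - [[0,0,0,0],[0,0,0,0],[0,0,0,0],[0,0,0,0]]
  gripper: 0.24

```text
time: 10.85
tool_pos: [0.6161, 0.0599, 0.0525]
tool_rot: [-1.559, 0.0, -1.694]
contact_force: [0.5, -0.5, -0.2]
opening: 0.022
```

>>> send_rows:
  motion:
    - [[0,-0.02,0,0],[0,-0.05,0,0],[0,-0.09,0,0],[0,-0.13,0,0],[0,-0.13,0,0],[0,-0.13,0,0]]

```text
time: 11.45
tool_pos: [0.6148, 0.0599, 0.1835]
tool_rot: [-1.557, 0.001, -1.694]
contact_force: [0.7, 0.2, -0.8]
opening: 0.0219
```

```bash
python3 go.py .5537 -.3825 .15 -90.7;  python3 - <<'E'
from h import *
c=read_camera("side"); crop(c,300,150,130,100,6,"pics/side7.png")
E
```

```text
t 11.45 P [0.6148 0.0599 0.1835] rpy [-8.921e+01  4.000e-02 -9.708e+01] F [ 0.7  0.2 -0.8] op 0.0219 q [-0.03  0.56  1.36 -0.    1.2   0.1 ]
rel [ 0.4466  0.0331 -0.0066] twist -6.4 dist 0.448
```

View pics/side7.png

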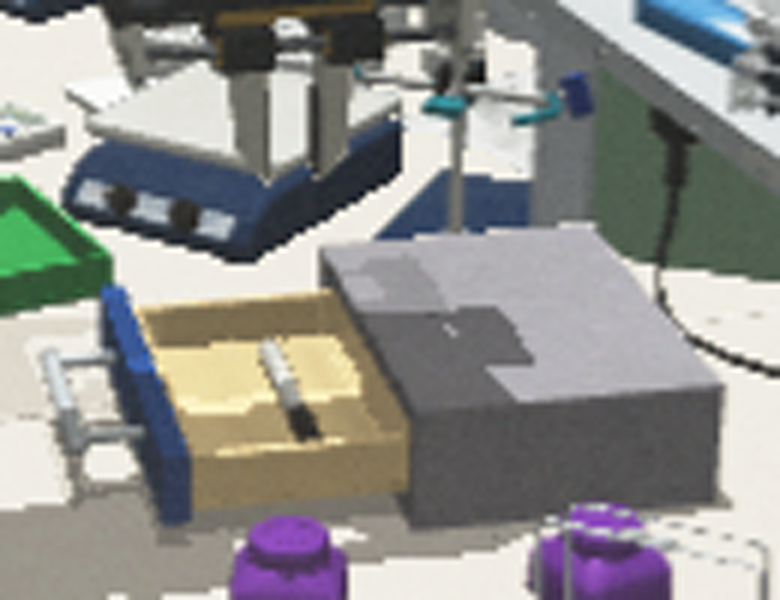

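The crop shows the black marker flat on the drawer floor, from (270,345) to (310,435). The blue marker is next.

>>> send_rows:
  motion:
    - [[0.048,0.0,-0.001,-2],[0.096,0.0,-0.002,-4],[0.144,0.0,-0.003,-6.4],[0.192,0.0,-0.003,-6.4],[0.24,0.0,-0.004,-6.4],[0.288,0.0,-0.005,-6.4],[0.336,0.0,-0.006,-6.4],[0.384,0.0,-0.006,-6.4]]
  gripper: 0.5

```text
time: 12.3
tool_pos: [0.5595, -0.3218, 0.1797]
tool_rot: [-1.563, 0.001, -1.583]
contact_force: [1.1, 0.5, 0.2]
opening: 0.0459
```

```bash
python3 go.py .5537 -.3825 .09 -90.7
```

```text
t 12.3 P [ 0.5595 -0.3218  0.1797] rpy [-8.955e+01  8.000e-02 -9.069e+01] F [1.1 0.5 0.2] op 0.0459 q [-0.64  0.62  1.27  0.01  1.25 -0.63]
rel [ 0.0609  0.0895 -0.0058] twist 0.0 dist 0.108
```

>>> send_rows:
  motion:
    - [[0.03,0.02,-0.003,0],[0.061,0.05,-0.006,0],[0.061,0.08,-0.006,0],[0.061,0.0895,-0.006,0],[0.061,0.0895,-0.006,0],[0.061,0.0895,-0.006,0]]

```text
time: 12.9
tool_pos: [0.5541, -0.3821, 0.0907]
tool_rot: [-1.562, 0.001, -1.582]
contact_force: [-0.0, -0.0, 1.2]
opening: 0.0459
```

```bash
python3 go.py .5537 -.3825 .029 -90.7; python3 - <<'E'
from h import *
c=read_camera("side"); crop(c,310,240,130,100,6,"pics/side8.png")
E
```

```text
t 12.9 P [ 0.5541 -0.3821  0.0907] rpy [-8.952e+01  6.000e-02 -9.063e+01] F [-0.  -0.   1.2] op 0.0459 q [-0.72  0.75  1.27  0.01  1.11 -0.71]
rel [ 0.0005  0.0617 -0.0009] twist 0.1 dist 0.062
```

View pics/side8.png

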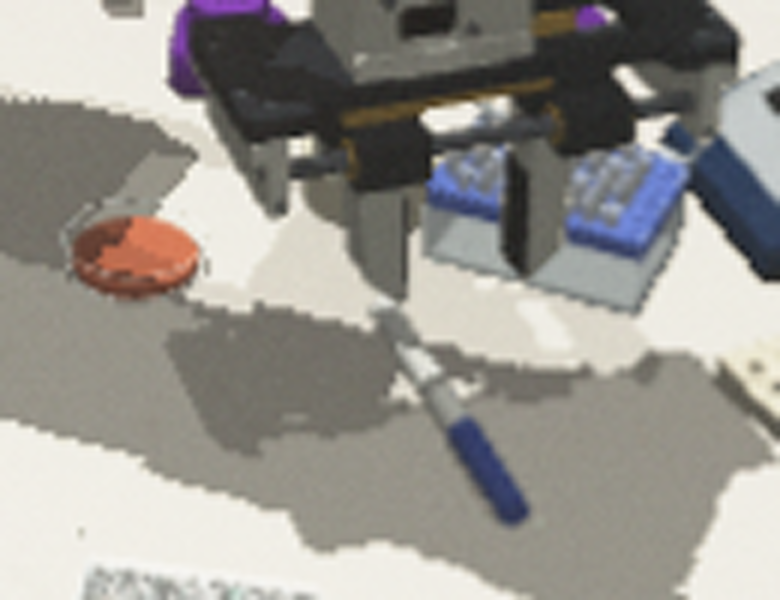

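>>> send_rows:
  motion:
    - [[0.0005,0.02,-0.001,0],[0.0005,0.04,-0.001,0],[0.0005,0.055,-0.001,0],[0.0005,0.0617,-0.001,0],[0.0005,0.0617,-0.001,0],[0.0005,0.0617,-0.001,0]]

```text
time: 13.55
tool_pos: [0.5546, -0.3831, 0.0308]
tool_rot: [-1.56, -0.001, -1.581]
contact_force: [0.4, -0.2, -0.1]
opening: 0.0461
```

>>> send_rows:
  motion:
    - [[0,0,0,0],[0,0,0,0],[0,0,0,0],[0,0,0,0],[0,0,0,0]]
  gripper: 0.05
  grip_force: 20

```text
time: 14.05
tool_pos: [0.5546, -0.3831, 0.0309]
tool_rot: [-1.56, -0.001, -1.581]
contact_force: [-0.5, -0.2, 0.3]
opening: 0.0125
```

>>> send_rows:
  motion:
    - [[0,-0.02,0,0],[0,-0.05,0,0],[0,-0.09,0,0],[0,-0.13,0,0],[0,-0.13,0,0],[0,-0.13,0,0]]

```text
time: 14.65
tool_pos: [0.5534, -0.3832, 0.162]
tool_rot: [-1.558, -0.003, -1.581]
contact_force: [0.2, -0.6, -0.1]
opening: 0.0126
```

```bash
python3 go.py .578 .0655 .16 -97.1; python3 - <<'E'
from h import *
c=read_camera("side"); crop(c,310,200,130,100,6,"pics/side9.png")
E
```

```text
t 14.65 P [ 0.5534 -0.3832  0.162 ] rpy [-89.29  -0.14 -90.61] F [ 0.2 -0.6 -0.1] op 0.0126 q [-0.72  0.68  1.2   0.01  1.25 -0.71]
rel [-0.4489  0.0011  0.0198] twist 6.5 dist 0.449
```

View pics/side9.png

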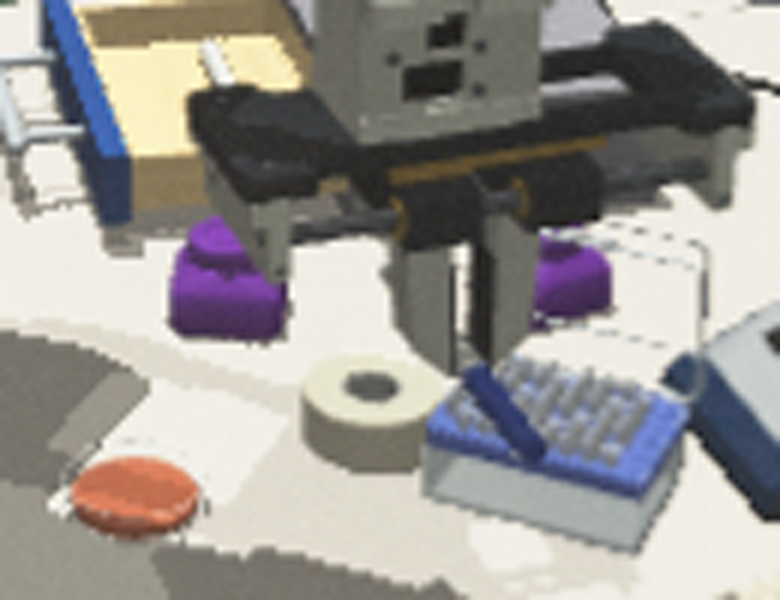

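>>> send_rows:
  motion:
    - [[-0.045,0.0,0.002,2],[-0.093,0.0,0.004,4],[-0.141,0.0,0.006,6.5],[-0.189,0.0,0.008,6.5],[-0.237,0.0,0.01,6.5],[-0.285,0.0,0.012,6.5],[-0.333,0.0,0.014,6.5],[-0.381,0.0,0.016,6.5]]

```text
time: 15.5
tool_pos: [0.5717, 0.0002, 0.1585]
tool_rot: [-1.564, 0.001, -1.695]
contact_force: [1.7, -0.2, 0.0]
opening: 0.0125
```

```bash
python3 go.py .578 .0655 .12 -97.1
```

```text
t 15.5 P [5.717e-01 2.000e-04 1.585e-01] rpy [-8.963e+01  5.000e-02 -9.712e+01] F [ 1.7 -0.2  0. ] op 0.0125 q [-0.13  0.51  1.53  0.    1.1  -0.01]
rel [-0.0656  0.0385 -0.0021] twist -0.0 dist 0.076
```

>>> send_rows:
  motion:
    - [[-0.03,0.005,-0.001,0],[-0.0656,0.015,-0.002,0],[-0.0656,0.038,-0.002,0],[-0.0656,0.038,-0.002,0],[-0.0656,0.038,-0.002,0]]

```text
time: 16.0
tool_pos: [0.5773, 0.0652, 0.1193]
tool_rot: [-1.568, 0.0, -1.695]
contact_force: [0.6, -0.7, -0.3]
opening: 0.0124
```

```bash
python3 go.py .578 .0655 .054 -97.1; python3 - <<'E'
from h import *
c=read_camera("side"); crop(c,300,150,130,100,6,"pics/side10.png")
E
```

```text
t 16.0 P [0.5773 0.0652 0.1193] rpy [-8.982e+01  2.000e-02 -9.713e+01] F [ 0.6 -0.7 -0.3] op 0.0124 q [-0.02  0.57  1.54 -0.    1.02  0.11]
rel [-0.0004  0.0653  0.0005] twist -0.0 dist 0.065
```

View pics/side10.png

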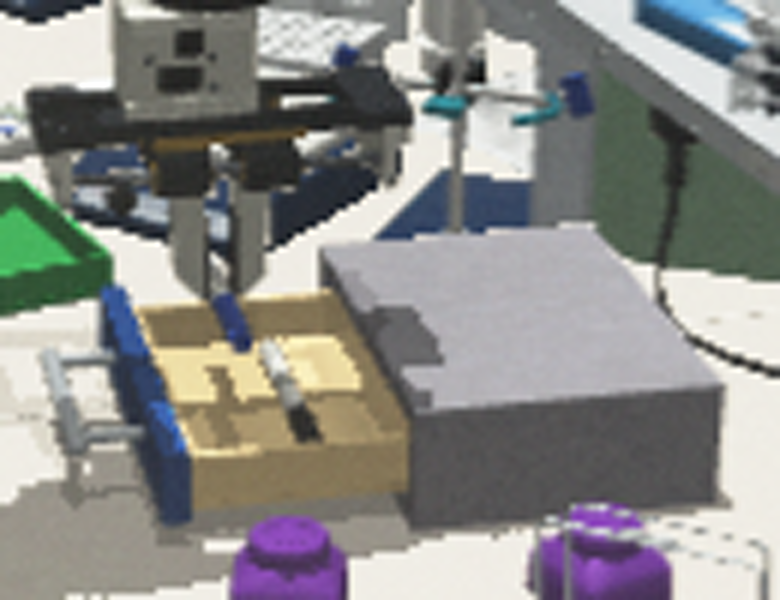

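>>> send_rows:
  motion:
    - [[0,0.02,0.0005,0],[0,0.04,0.0005,0],[0,0.055,0.0005,0],[0,0.062,0.0005,0],[0,0.0655,0.0005,0],[0,0.066,0.0005,0],[0,0.066,0.0005,0]]

```text
time: 16.75
tool_pos: [0.5794, 0.0646, 0.0551]
tool_rot: [-1.564, 0.001, -1.696]
contact_force: [0.9, -0.0, 0.1]
opening: 0.0125
```

```bash
python3 go.py .578 .0655 .053 -97.1
```

```text
t 16.75 P [0.5794 0.0646 0.0551] rpy [-8.962e+01  4.000e-02 -9.719e+01] F [ 0.9 -0.   0.1] op 0.0125 q [-0.02  0.66  1.59  0.    0.88  0.11]
rel [-0.0007  0.0021 -0.0015] twist -0.1 dist 0.003
```

>>> send_rows:
  motion:
    - [[0,0.001,-0.0015,0],[0,0.002,-0.0015,0],[0,0.002,-0.0015,0]]

```text
time: 17.05
tool_pos: [0.5779, 0.0648, 0.0533]
tool_rot: [-1.564, 0.001, -1.696]
contact_force: [0.1, 0.1, -0.6]
opening: 0.0123
```

>>> send_rows:
  motion:
    - [[0,0,0,0],[0,0,0,0],[0,0,0,0],[0,0,0,0]]
  gripper: 0.22

```text
time: 17.45
tool_pos: [0.5779, 0.0649, 0.0533]
tool_rot: [-1.564, 0.001, -1.696]
contact_force: [0.8, -0.5, -0.6]
opening: 0.02
```

>>> send_rows:
  motion:
    - [[0,-0.02,0,0],[0,-0.05,0,0],[0,-0.09,0,0],[0,-0.1,0,0],[0,-0.1,0,0]]

```text
time: 17.95
tool_pos: [0.5782, 0.0649, 0.1552]
tool_rot: [-1.56, 0.001, -1.696]
contact_force: [-0.2, 0.4, 0.8]
opening: 0.0201
```

```bash
python3 go.py .424 .1478 .15 -97; python3 - <<'E'
from h import *
c=read_camera("side"); crop(c,300,150,130,100,6,"pics/side11.png")
E
```

```text
t 17.95 P [0.5782 0.0649 0.1552] rpy [-8.936e+01  7.000e-02 -9.718e+01] F [-0.2  0.4  0.8] op 0.0201 q [-0.02  0.53  1.51  0.    1.09  0.11]
rel [-0.063   0.0035 -0.1634] twist -0.2 dist 0.175
```

View pics/side11.png

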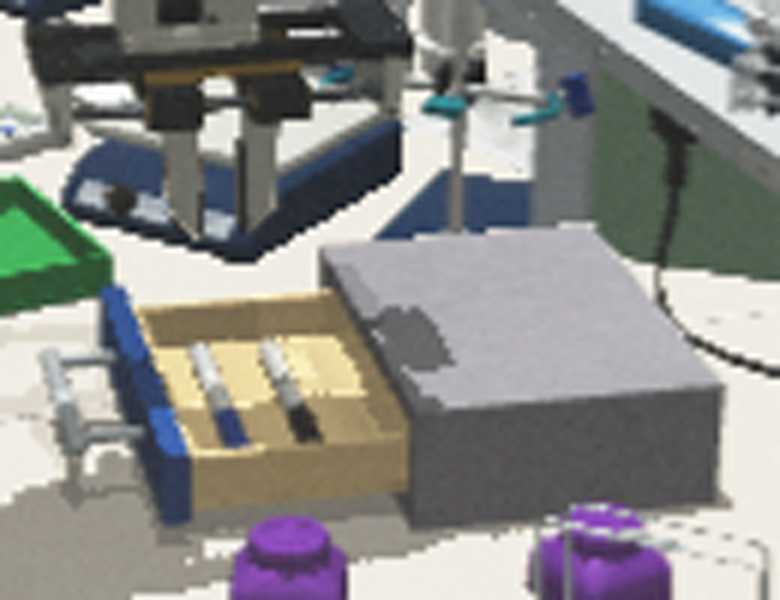

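Both markers now lie flat in the drawer: blue from (205,350) to (232,440), black from (270,345) to (308,435). Next I'll refine the yaw of the white bottle.

```bash
python3 - <<'E'
from h import *
c=read_camera("top"); crop(c,287,222,50,40,15,"pics/top12.png")
s=read_camera("side"); crop(s,262,195,50,40,15,"pics/side12.png")
E
```

```text
(no output)
```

View pics/top12.png

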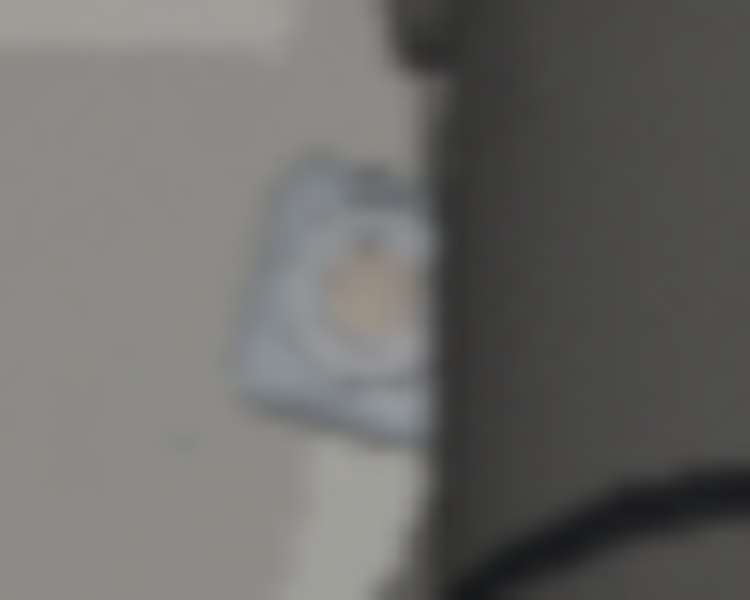

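View pics/side12.png

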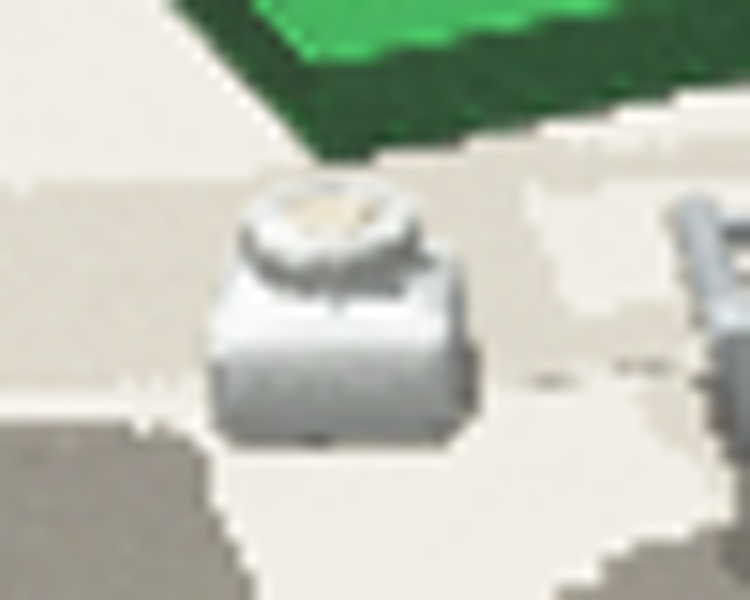

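```bash
python3 - <<'E'
from h import *
t=read_camera("top");s=read_camera("side")
T=lambda x,y:((x+.5)/15-.5+287,(y+.5)/15-.5+222)
S=lambda x,y:((x+.5)/15-.5+262,(y+.5)/15-.5+195)
def a(p,q,n):d=q-p;print(n,p.round(4),q.round(4),np.degrees(np.arctan2(d[1],d[0])).round(1))
z=.02
a(onz(t,T(240,375),z),onz(t,T(272,190),z),"left +x edge")
a(onz(t,T(255,402),z),onz(t,T(425,442),z),"bottom -y edge")
a(onz(t,T(315,165),z),onz(t,T(428,192),z),"top -y edge")
a(onz(s,S(240,443),0),onz(s,S(445,445),0),"side bottom edge")
p,e=tri(t,T(368,290),s,S(328,213));print("capcentre",p.round(4),e)
E
python3 go.py .4235 .1475 .1 -104
```

```text
left +x edge [0.4093 0.178  0.02  ] [0.4485 0.1705 0.02  ] -10.8
bottom -y edge [0.4035 0.1749 0.02  ] [0.3941 0.1391 0.02  ] -104.7
top -y edge [0.4536 0.1613 0.02  ] [0.4472 0.1373 0.02  ] -105.0
side bottom edge [0.397  0.1315 0.    ] [0.4395 0.1166 0.    ] -19.3
capcentre [0.4234 0.1497 0.0436] 0.0014738104290679377
t 18.2 P [0.5764 0.0649 0.1515] rpy [-8.978e+01  2.000e-02 -9.718e+01] F [ 0.8 -0.3  0.3] op 0.02 q [-0.02  0.53  1.51 -0.    1.09  0.11]
rel [-0.0628  0.0509 -0.1622] twist 6.8 dist 0.181
```

The cap top triangulates to z=0.0436, against 0.044 in the text. The centre is at (0.4235, 0.148) and the yaw is about -15°. I'll move over the bottle.

>>> send_rows:
  motion:
    - [[-0.015,0.0,-0.04,2],[-0.03,0.0,-0.08,4],[-0.045,0.005,-0.12,7.8],[-0.0628,0.02,-0.1622,7.8],[-0.0628,0.05,-0.1622,7.8],[-0.0628,0.05,-0.1622,7.8],[-0.0628,0.05,-0.1622,7.8]]
  gripper: 0.78

```text
time: 18.9
tool_pos: [0.4237, 0.1473, 0.1007]
tool_rot: [-1.568, 0.0, -1.832]
contact_force: [0.3, 0.4, 0.3]
opening: 0.0698
```

```bash
python3 go.py .4235 .148 .03 -105; python3 - <<'E'
from h import *
c=read_camera("side"); crop(c,230,150,130,100,6,"pics/side13.png")
E
```

```text
t 18.9 P [0.4237 0.1473 0.1007] rpy [-8.9860e+01  2.0000e-02 -1.0499e+02] F [0.3 0.4 0.3] op 0.0698 q [ 0.16  0.4   1.93 -0.    0.81  0.43]
rel [-0.0006  0.0707 -0.0006] twist 0.0 dist 0.071
```

View pics/side13.png

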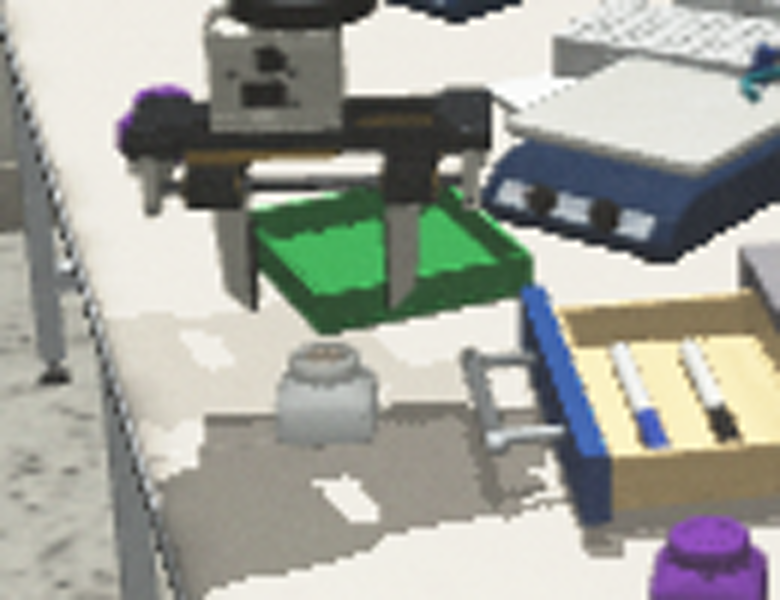

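The fingers, at (245,300) and (400,300), straddle the white bottle at (328,400). I'll go down and grip.

>>> send_rows:
  motion:
    - [[-0.0006,0.02,-0.0006,0],[-0.0006,0.04,-0.0006,0],[-0.0006,0.055,-0.0006,0],[-0.0006,0.065,-0.0006,0],[-0.0006,0.07,-0.0006,0],[-0.0006,0.07,-0.0006,0]]

```text
time: 19.55
tool_pos: [0.4248, 0.1478, 0.0313]
tool_rot: [-1.567, 0.001, -1.833]
contact_force: [-0.3, -0.1, 0.3]
opening: 0.0717
```

>>> send_rows:
  motion:
    - [[0,0,0,0],[0,0,0,0],[0,0,0,0],[0,0,0,0],[0,0,0,0]]
  gripper: 0.5
  grip_force: 25

```text
time: 20.05
tool_pos: [0.4252, 0.1479, 0.0319]
tool_rot: [-1.566, 0.001, -1.833]
contact_force: [-0.9, -1.0, 5.5]
opening: 0.0538
```

>>> send_rows:
  motion:
    - [[0,-0.01,0,0],[0,-0.03,0,0],[0,-0.06,0,0],[0,-0.08,0,0],[0,-0.08,0,0]]

```text
time: 20.55
tool_pos: [0.4263, 0.1482, 0.1146]
tool_rot: [-1.56, 0.004, -1.833]
contact_force: [0.3, 0.1, -0.9]
opening: 0.0538
```

```bash
python3 go.py .4996 .3517 .11 -81.4; python3 - <<'E'
from h import *
c=read_camera("side"); crop(c,230,150,130,100,6,"pics/side14.png")
E
```

```text
t 20.55 P [0.4263 0.1482 0.1146] rpy [ -89.41    0.22 -105.03] F [ 0.3  0.1 -0.9] op 0.0538 q [ 0.17  0.38  1.91 -0.    0.84  0.43]
rel [-0.2155  0.0057  0.018 ] twist -23.6 dist 0.216
```

View pics/side14.png

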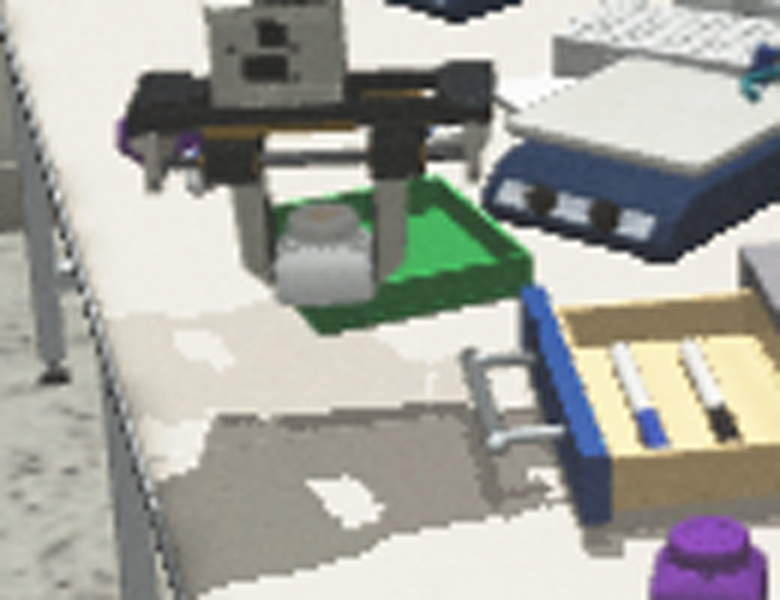

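The bottle is held. The hotplate is close to the tray's far edge, so I'll turn the jaws along the tray's y (tool yaw -171.4°) to keep the gripper body clear of it.

```bash
python3 go.py .4996 .3517 .115 -171.4; python3 - <<'E'
from h import *
t=read_camera("top");s=read_camera("side")
T=lambda x,y:((x+.5)/4-.5+200,(y+.5)/4-.5+110)
S=lambda x,y:((x+.5)/4-.5+240,(y+.5)/4-.5+160)
print(tri(t,T(105,312),s,S(300,38)), tri(t,T(246,204),s,S(418,75)))
E
```

```text
t 20.6 P [0.4254 0.148  0.1131] rpy [ -89.54    0.16 -105.03] F [ 0.5  0.6 -1.1] op 0.0537 q [ 0.16  0.38  1.92 -0.    0.84  0.43]
rel [-0.2159 -0.0011  0.0189] twist 66.4 dist 0.217
(array([0.59847734, 0.41414501, 0.06884943]), np.float64(0.0033402849881934956)) (array([0.68379314, 0.30383079, 0.06078454]), np.float64(0.00039009828268302897))
```

>>> send_rows:
  motion:
    - [[-0.02,-0.01,0.001,8.3],[-0.05,-0.01,0.003,16.6],[-0.08,-0.01,0.006,24.9],[-0.11,-0.01,0.009,33.2],[-0.14,-0.01,0.012,41.5],[-0.17,-0.01,0.015,49.8],[-0.2,-0.01,0.018,58.1],[-0.216,-0.005,0.019,66.4]]

```text
time: 21.5
tool_pos: [0.4988, 0.3534, 0.1154]
tool_rot: [-1.57, 0.004, -2.997]
contact_force: [1.2, 0.2, -0.6]
opening: 0.0542
```

```bash
python3 go.py .4996 .3517 .07 -171.4; python3 - <<'E'
from h import *
c=read_camera("side"); crop(c,230,130,130,100,6,"pics/side15.png")
E
```

```text
t 21.5 P [0.4988 0.3534 0.1154] rpy [ -89.96    0.21 -171.72] F [ 1.2  0.2 -0.6] op 0.0542 q [ 0.49  0.63  1.45 -0.    1.06  1.92]
rel [-0.0004  0.0454  0.0018] twist -0.3 dist 0.045
```

View pics/side15.png

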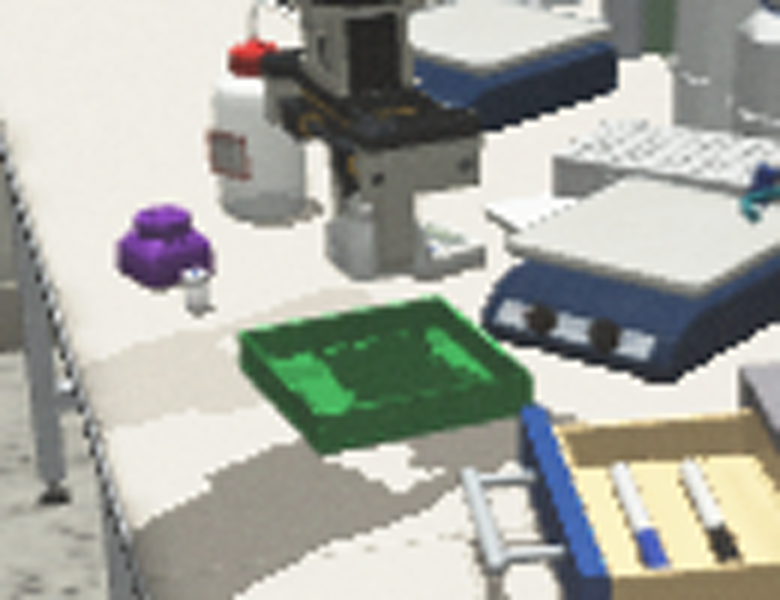

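>>> send_rows:
  motion:
    - [[-0.0004,0.02,0.002,-0.3],[-0.0004,0.04,0.002,-0.3],[-0.0004,0.055,0.002,-0.3],[-0.0004,0.068,0.002,-0.3],[-0.0004,0.075,0.002,-0.3],[-0.0004,0.0775,0.002,-0.3],[-0.0004,0.0775,0.002,-0.3]]

```text
time: 22.25
tool_pos: [0.4995, 0.3524, 0.0367]
tool_rot: [-1.57, 0.003, -2.999]
contact_force: [0.4, 0.6, -1.1]
opening: 0.0535
```

```bash
python3 go.py .4996 .3517 .036 -171.4
```

```text
t 22.25 P [0.4995 0.3524 0.0367] rpy [-8.9980e+01  1.6000e-01 -1.7182e+02] F [ 0.4  0.6 -1.1] op 0.0535 q [ 0.49  0.73  1.51 -0.    0.9   1.92]
rel [0.     0.0007 0.0007] twist -0.4 dist 0.001
```

>>> send_rows:
  motion:
    - [[0,0.001,0,0],[0,0.001,0,0]]

```text
time: 22.45
tool_pos: [0.4998, 0.3525, 0.0361]
tool_rot: [-1.571, 0.004, -2.999]
contact_force: [0.5, -0.3, 0.1]
opening: 0.0538
```

>>> send_rows:
  motion:
    - [[0,0,0,0],[0,0,0,0],[0,0,0,0],[0,0,0,0]]
  gripper: 0.78

```text
time: 22.85
tool_pos: [0.4999, 0.3525, 0.0362]
tool_rot: [-1.571, 0.004, -2.999]
contact_force: [0.2, 0.3, 0.2]
opening: 0.0713
```

>>> send_rows:
  motion:
    - [[0,-0.01,0,0],[0,-0.04,0,0],[0,-0.08,0,0],[0,-0.12,0,0],[0,-0.16,0,0],[0,-0.16,0,0]]

```text
time: 23.45
tool_pos: [0.5018, 0.3539, 0.2037]
tool_rot: [-1.575, 0.016, -2.999]
contact_force: [-0.1, 0.5, 0.3]
opening: 0.0718
```

```bash
python3 go.py .45 -.2 .2 -171.4; python3 - <<'E'
from h import *
c=read_camera("side"); crop(c,230,130,200,150,4,"pics/side16.png")
E
```

```text
t 23.45 P [0.5018 0.3539 0.2037] rpy [ -90.25    0.91 -171.8 ] F [-0.1  0.5  0.3] op 0.0718 q [ 0.49  0.53  1.35 -0.    1.24  1.92]
rel [ 0.1302 -0.0008  0.5409] twist -0.4 dist 0.556
```

View pics/side16.png

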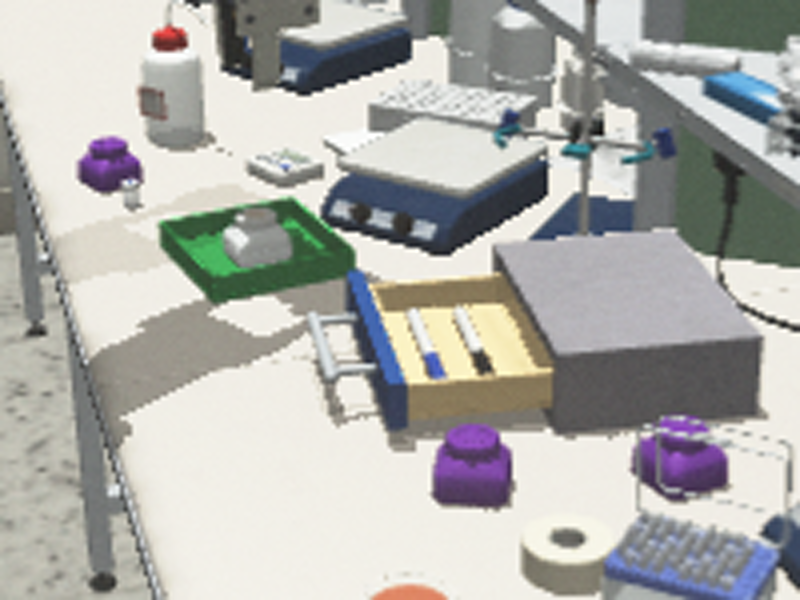

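The bottle stands upright in the tray at (257,240), the drawer is open and both markers are in it. I'll make one last check of the drawer travel, the bottle and the bystanders.

```bash
python3 - <<'E'
from h import *
t=read_camera("top");s=read_camera("side")
crop(t,210,110,200,150,4,"pics/topF.png"); cv2.imwrite("pics/topFull.png",t["frame"][:,:,::-1])
crop(s,230,130,200,150,4,"pics/sF.png")
i0=cv2.imread("pics/top0.png").astype(int)[:,:,::-1];d=np.abs(i0-t["frame"].astype(int)).max(2)
for n,(x,y,r) in dict(tape=(425,190,9),petri=(434,225,9),purple1=(390,198,9),purple2=(398,155,9),forceps=(468,261,12)).items(): print(n,d[y-r:y+r,x-r:x+r].mean().round(1))
E
```

```text
tape 6.8
petri 6.5
purple1 5.3
purple2 5.2
forceps 6.8
```

View pics/topF.png

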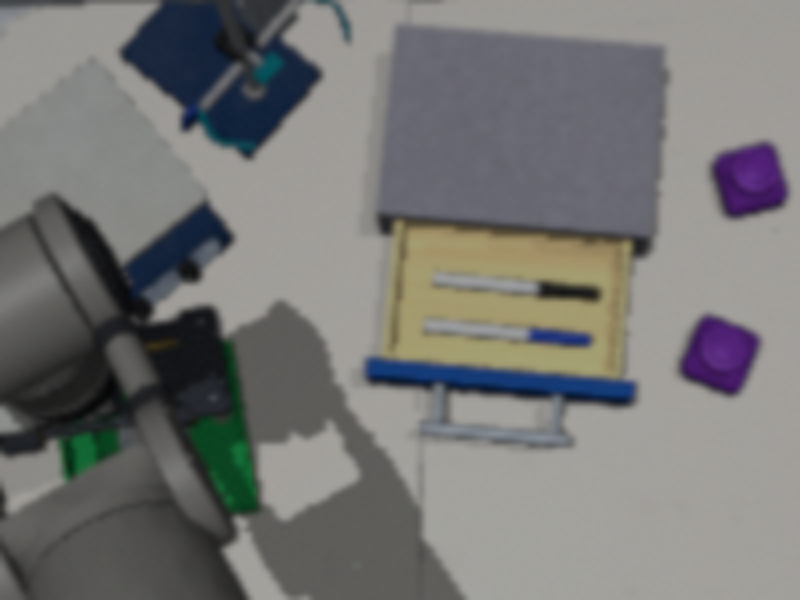

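View pics/topFull.png

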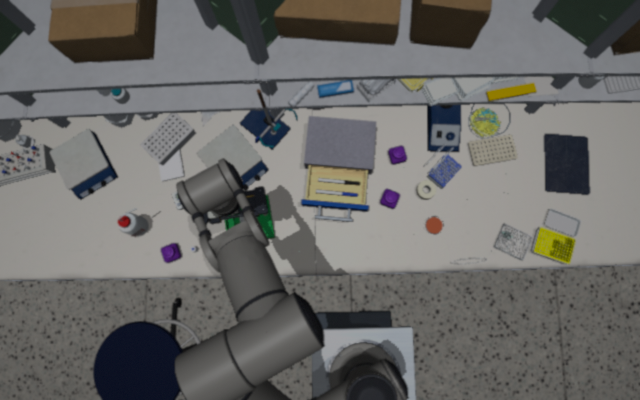

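```bash
python3 -c "
from cell import hand_in; print(hand_in())"
```

```text
the job is handed in; nothing more can be done
None
```

I finished the job and handed it in at about 24 s on the robot's clock, well under the 72 s limit.

- **Drawer:** I pulled it by the bar handle for 105 mm until it held at about 20 N and would go no further; it is left open. In the later pictures the unit's front edge appears about 2 px (6 mm) further back than I calculated. That suggests the drawer is out at least as far as worked out, so I put it down to calibration.
- **Markers:** The black one went in first, then the blue one. The last pictures from both cameras show both lying flat on the drawer floor.
- **Bottle:** I placed the white bottle at the centre of the green tray. The last side picture shows it upright, and the gripper had opened and lifted clear. The arm blocked the top camera there, so this rests on the side view and the measured release height.
- **Other things:** The tape roll, petri dish, forceps and the two purple look-alikes by the unit show no visible change from the first top picture. I did not measure the third purple one, but it looks unmoved.
- **Forces:** The largest forces I saw in the readings came from the drawer stop, at about 30 N in total on the wrist.

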